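# Load the egg cooker: rack, three eggs, dome

### The arm

A 6-joint arm with a two-finger parallel gripper is mounted at the origin on a cart in front of the work surface, level with it; the furniture and walls round the work are solid. World frame = base frame: x ahead of the robot, y to its left, z up, the work surface at z = 0. Lengths are in m, angles in rad, forces in N, time in s.
With the tool pointing down it reaches from about 0.3 to 0.775 m from the base axis. Payload 14.6 kg.
Tool frame: the origin (TCP) lies between the finger pads; the fingertips stand 22 mm ahead of it and the grasp point (between the pads) lies 3 mm ahead of it; z points along the fingers, y is the line along which they close (so a half turn about z gives the same grasp; the last joint's range is limited). The gripper opens to 94 mm and grips with 3 to 60 N. Pads are 16 mm wide; open, the fingers measure 119 mm over their backs; the gripper's body (75 mm by 177 mm) begins 78 mm behind the grasp point.
Start: joints at [1.04, 0.3, 1.521, -0, 1.321, -0.067], TCP at [0.246, 0.492, 0.227] pointing down, gripper open.
Joint ranges: [-3.03, 3.03], [-0.79, 2.21], [0.23, 2.52], [-1.04, 4.18], [0, 3.07], [-2.55, 2.55]. Speed limits (rad/s): [2.22, 2.22, 2.57, 3.14, 3.14, 3.14].

### API

Orientations are given as a unit quaternion [w, x, y, z].
In Python, from workcell import env gives the robot as it stands.
- The arm moves only by the tool apply_moves, never from a script. Its argument "commands" is a list of rows, each a list of 6 numbers: the shift along the tool's x, y, z in mm, then the turn, a rotation vector about the tool's x, y, z in degrees. In form: [[tx, ty, tz, ax, ay, az], ...]. A call has 1 to 10 rows; each row is the pose to reach, as a shift and turn from the pose commanded when the call began, along the tool's axes at that moment; what a row does not reach only later rows make up. A row lasts 1/12 s, in which the tool goes at most 41.7 mm and 7.16 degrees, less where a joint would pass 70% of its speed; a pose out of reach is approached as far as the arm can. A call with a gripper value outside its range is refused whole. "jaw" is the opening, from 0 (shut) to 1 (fully open), set as the call begins (left out, the last holds). The fingers move at their own pace and stop on an object; "force" is the grip in N (left out, the last holds). Time passes only in rows, so rows that repeat a pose let the fingers close. It gives the time, the measured TCP pose, the force, the opening and the grip force at its end, in the units of the state.
- env.sense(): the state, without advancing time (a new reading comes with each control period).
- env.grab_frame(name): name is "scene" or "top" or "wrist"; returns a dict with "image" (400x640x3 uint8, red, green, blue), "z_map" (400x640 float32, m along the optical axis (not along the pixel's ray), 0 where there is no reading), "vertical_fov" (degrees; the focal length in pixels is half the picture's height over the tangent of half this angle, whatever the lens; pixels are square), "cx", "cy" (the principal point, pixels), "pose" (4x4, takes a point from camera to world coordinates); the wrist camera has in their place "hand_eye" (4x4, takes a point from camera to tool coordinates, whose origin is the TCP and whose axes are the flange's). Camera axes: x right, y down, z forward; pixel columns grow to the right and rows downward; lengths in m; the calibration is good to about 2 mm. A picture is of the moment at which its call begins: read the wrist's pose just before it.
- env.job_done(): hands the job in; it is judged then, once.
The state is a dict: "time_s": time; "joints": joint angles; "dq": joint speeds; "joint_torque": joint torques, N m; "tcp_pos": TCP position; "ee_rot": TCP orientation; "contact_force": force on the tool from outside, world axes, zero at the start; "wrist_torque": the same for the moment, N m; "width": opening from 0.0 (shut) to 1.0 (fully open); "grip_force": force on a finger pad.
Only numpy, scipy, OpenCV 4.12 (cv2) and the standard library are available. Lean on these libraries where they do the work, as an engineer would, in place of code of your own. Each camera call takes 0.05 s, during which the arm holds its last target. There are 200 camera calls.

### The job

Get the egg cooker ready to boil the three brown eggs: first lower the empty wire rack into the water pan of the white cooker base, then stand the brown eggs upright in the rack's seats with an empty seat between each egg and the next so that the load is balanced, and last put the clear dome over them so that its rim sits level on the ledge inside the base's lip. Leave the two white eggs, which are already boiled, where they are in the wooden egg board, and do not drop an egg.

Things in the scene. Friction and masses are not known exactly. Their poses are not given: they have to be found in the camera images.
- cooker_base: Round white egg cooker base, 187 mm across, 62 mm tall, fixed; origin at the centre of its underside, z up, dark switch on its -x side. Stepped top: a water pan in the middle (steel floor at z = 44 mm, radius 75 mm, 6 mm deep), round it a flat ledge at z = 50 mm (radius 75 to 87 mm) for the dome, then a lip 5 mm thick up to z = 62 mm.
- egg_rack: Round steel wire egg rack, 142 mm across, 83 mm tall, 0.14 kg; origin at the centre of its underside, z up. Its foot ring has 4 mm of play in the pan. Six 36 mm wire seats, wire at z = 24 mm, lie 47 mm from the middle at 0, 60, .. 300 degrees from its x axis; a seated egg's middle is at z = 39 mm. Lift it by the black grip on its centre post: 14 mm across, z = 57 to 83 mm.
- dome: Clear plastic dome, grey rim, black knob on top, 0.16 kg, rim down; origin at the centre of its rim plane (underside), z up. Rim 164 mm across outside, 158 mm inside; 98 mm tall (94 inside) without the knob, which is 24 mm across, z = 98 to 123 mm, on a top 60 mm across. On the base its rim rests on the ledge with 4 to 5 mm of play to the lip, clear of the rack's grip and the eggs.
- egg_board: Light wooden egg board, fixed, 122 mm along its x, 182 mm along its y, top at z = 30 mm; origin at the centre of its underside. Six 36 mm holes at x = -31 and 31 mm, y = -62, 0 and 62 mm, five of them with an egg, whose middle then is at z = 43 mm. (Right of the work a 0.43 m tall fish tank fills x over 0.43 m, y under -0.31 m.)
- brown_egg_1: Brown hen's egg, rigid, 57 mm tall, 44 mm across at its widest (about 5 mm above its middle), 60 g, standing blunt end up in one of the egg board's holes; origin at its middle, z up its long axis; its yaw means nothing. One of three alike, to be boiled; any may go to any seat.
- brown_egg_2: Brown hen's egg, rigid, 57 mm tall, 44 mm across at its widest (about 5 mm above its middle), 60 g, standing blunt end up in one of the egg board's holes; origin at its middle, z up its long axis; its yaw means nothing. One of three alike, to be boiled; any may go to any seat.
- brown_egg_3: Brown hen's egg, rigid, 57 mm tall, 44 mm across at its widest (about 5 mm above its middle), 60 g, standing blunt end up in one of the egg board's holes; origin at its middle, z up its long axis; its yaw means nothing. One of three alike, to be boiled; any may go to any seat.
- white_egg_1: White hen's egg, rigid, 57 mm tall, 44 mm across at its widest (about 5 mm above its middle), 60 g, standing blunt end up in one of the egg board's holes; origin at its middle, z up its long axis; its yaw means nothing. Already boiled: must not be moved more than 12 mm.
- white_egg_2: White hen's egg, rigid, 57 mm tall, 44 mm across at its widest (about 5 mm above its middle), 60 g, standing blunt end up in one of the egg board's holes; origin at its middle, z up its long axis; its yaw means nothing. Already boiled: must not be moved more than 12 mm.
Mind the look-alikes: they are no part of the job. What is shaped like the dome but orange is not meant.

How it is judged:
By the outcome, as a careful person would: the job done as asked, in the order asked, and still so for the second after the job is handed in, with the robot touching nothing.
It also fails if it takes over 128 s, if anything falls off the work surface, if the arm or the gripper's body presses on something with over 40 N, if the wrist force passes 120 N, or if a joint passes its speed limit or range.

## Working session

There is one attempt and no reset: what is moved stays moved. The work goes in short steps, Python scripts to look and compute and a tool call to move; the robot and the scene stay as the last step left them, time stands still between calls to the robot, and variables do not carry over. Pictures are saved under pics/ and viewed, at most 14 in all, crops included, and the job is handed in when it is done.

Besides the shell and the picture viewer there is one more tool, called after "Request:" as name(argument=value, ...) on one line, values as JSON. apply_moves: Moves the arm, as the interface text tells. Its arguments: {"type":"object","properties":{"commands":{"type":"array"},"jaw":{"type":"number"},"force":{"type":"number"}},"required":["commands"]}

```bash
mkdir -p pics; ls
cat > h.py <<'E'
import numpy as np, cv2
from scipy.spatial.transform import Rotation as R
from workcell import env
def q2R(q): return R.from_quat([q[1],q[2],q[3],q[0]]).as_matrix()
def shot(name,png=None):
    s=env.sense(); f=env.grab_frame(name)
    if 'pose' in f: T=np.array(f['pose'])
    else:
        W=np.eye(4); W[:3,:3]=q2R(s['ee_rot']); W[:3,3]=s['tcp_pos']; T=W@np.array(f['hand_eye'])
    im=np.array(f['image']); z=np.array(f['z_map']); F=im.shape[0]/2/np.tan(np.radians(f['vertical_fov'])/2)
    v,u=np.mgrid[:im.shape[0],:im.shape[1]]
    P=np.stack([(u-f['cx'])/F*z,(v-f['cy'])/F*z,z],-1)@T[:3,:3].T+T[:3,3]
    P[z==0]=np.nan
    if png: cv2.imwrite('pics/'+png,im[:,:,::-1])
    return im,P,T,F,f
E
python3 - <<'E'
from h import *
for n in ['scene','top']:
    im,P,T,F,f=shot(n,n+'0.png'); np.savez(n+'0.npz',im=im,P=P,T=T); print(n,T.round(3).tolist(),F)
print(env.sense())
E
```

```text
pics
scene [[0.777, -0.285, 0.562, 0.001], [-0.63, -0.342, 0.697, -0.484], [-0.007, -0.896, -0.445, 0.514], [0.0, 0.0, 0.0, 1.0]] 391.56051014952357
top [[0.039, -0.971, 0.236, 0.308], [-0.999, -0.037, 0.012, 0.198], [-0.003, -0.236, -0.972, 1.136], [0.0, 0.0, 0.0, 1.0]] 404.37661168571736
{'time_s': 0.1, 'joints': array([ 1.04042146e+00,  3.00377491e-01,  1.52148102e+00, -2.83942710e-05,
        1.32067899e+00, -6.65809657e-02]), 'dq': array([-2.16029972e-04, -1.78465477e-03, -1.30290265e-03,  6.64522211e-04,
        7.41731146e-05,  1.49568926e-03]), 'joint_torque': array([ 1.00490135e-03, -5.32636678e+01, -3.53284228e+01,  7.09594740e-02,
        2.34415079e-02, -1.11057741e-04]), 'tcp_pos': array([0.24594067, 0.49173188, 0.22697999]), 'ee_rot': array([-1.25777910e-04,  2.29820656e-01,  9.73232882e-01, -4.55579628e-04]), 'contact_force': array([ 0.26403155, -0.37435887, -0.05971004]), 'wrist_torque': array([-0.01211724,  0.00952571, -0.02617001]), 'grip_force': 0.0, 'width': 0.999643294421473}
```

View pics/scene0.png

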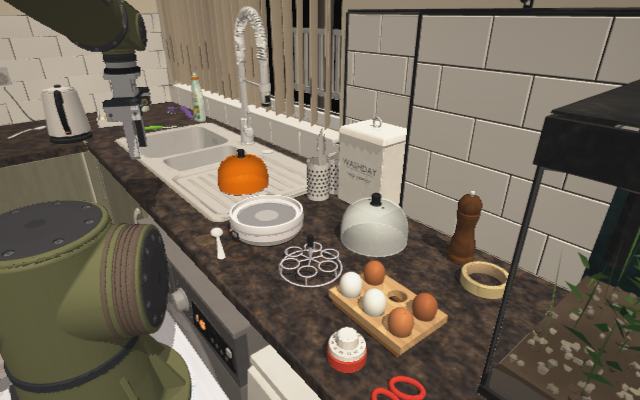

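View pics/top0.png

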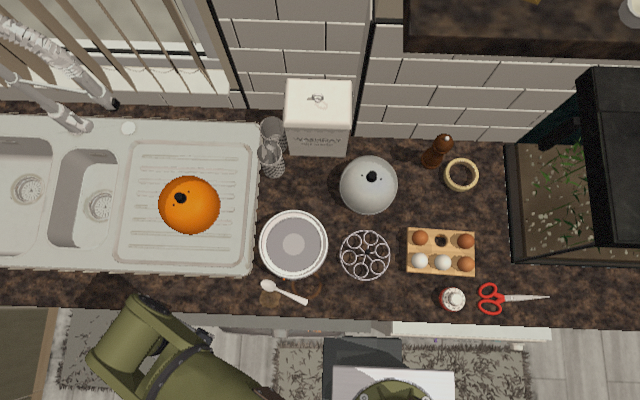

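The scene shows the base at top px (293,244), rack (365,255), clear dome (368,185) with its knob at (371,176), and board (441,251). The brown eggs are at (420,238), (466,241) and (466,264). The white eggs are at (420,261) and (443,262), and the hole at (441,240) is empty. Next I measure these.

```bash
cat > m.py <<'E'
from h import *
from scipy.optimize import least_squares
def circ(p):
    r=least_squares(lambda c:np.hypot(p[:,0]-c[0],p[:,1]-c[1])-c[2],[*np.median(p,0)[:2],.05],loss='soft_l1',f_scale=.002); return r.x
def sphere(p,rad=None):
    r=least_squares(lambda c:np.linalg.norm(p-c[:3],axis=1)-c[3],[*np.mean(p,0)-[0,0,.015],.022],loss='soft_l1',f_scale=.001); return r.x
for n in ['top','scene']:
    d=np.load(n+'0.npz'); im,P,T=d['im'],d['P'],d['T']; z=P[...,2]
    hsv=cv2.cvtColor(im,cv2.COLOR_RGB2HSV)
    print(n)
    def near(x,y,r): return np.hypot(P[...,0]-x,P[...,1]-y)<r
    if n=='top': 
        for k,(u,v) in dict(base=(293,244),rack=(365,255),dome=(371,176),e1=(420,238),e2=(466,241),e3=(466,264),w1=(420,261),w2=(443,262),hole=(441,240)).items(): print(k,P[v,u].round(3))
        b0=P[244,293]; d0=P[185,368]; r0=P[270,350]; eg=[P[v-2,u] for u,v in [(420,238),(466,241),(466,264),(420,261),(443,262)]]
        rk=P[255,365]
    m=near(*b0[:2],.11)&(abs(z-.062)<.003); p=P[m]; c=circ(p); print('lip',c.round(4),len(p),np.median(p[:,2]))
    m=near(*b0[:2],.06)&(abs(z-.044)<.006); print('pan z',np.median(z[m]))
    m=near(*rk[:2],.09)&(z>.018)&(z<.03); p=P[m]; print('rack wire',len(p),p.mean(0).round(4), circ(p).round(4))
    m=near(*rk[:2],.03)&(z>.05)&(z<.1); p=P[m]; print('rack post',len(p),p.mean(0).round(4),p.min(0).round(3),p.max(0).round(3))
    m=near(*d0[:2],.1)&(z>.1)&(z<.14)&(hsv[...,2]<70); p=P[m]; print('knob',len(p),p.mean(0).round(4),p[:,2].max(),circ(p).round(4))
    for e in eg:
        m=near(*e[:2],.027)&(z>.04)&(z<.08); p=P[m]; print('egg',len(p),sphere(p).round(4),p[:,2].max().round(4))
    m=near(*np.mean(eg,0)[:2],.13)&(abs(z-.03)<.004); p=P[m].astype(np.float32); print('board',cv2.minAreaRect(p[:,:2]),np.median(p[:,2]))
E
python3 m.py
```

```text
top
base [0.463 0.278 0.05 ]
rack [0.444 0.082 0.03 ]
dome [0.64  0.078 0.123]
e1 [ 0.489 -0.06   0.071]
e2 [ 0.486 -0.182  0.07 ]
e3 [ 0.425 -0.179  0.069]
w1 [ 0.428 -0.058  0.071]
w2 [ 0.428 -0.119  0.069]
hole [ 0.498 -0.136  0.001]
lip [0.4653 0.2774 0.0894] 381 0.06173779621304054
pan z 0.044705639896284066
rack wire 372 [0.4469 0.0806 0.0252] [0.45   0.0787 0.0466]
rack post 30 [0.4483 0.0803 0.079 ] [0.443 0.074 0.059] [0.456 0.086 0.086]
knob 71 [0.6422 0.0767 0.1174] 0.12708819150284278 [0.6432 0.0761 0.0079]
egg 204 [ 0.4964 -0.0646  0.0505  0.0208] 0.0749
egg 218 [ 0.4916 -0.1886  0.0497  0.0212] 0.0735
egg 224 [ 0.4298 -0.1862  0.0499  0.021 ] 0.0749
egg 213 [ 0.4343 -0.0623  0.05    0.0209] 0.0733
egg 217 [ 0.4321 -0.1242  0.05    0.021 ] 0.0742Traceback (most recent call last):
  File "m.py", line 23, in <module>
    m=near(*np.mean(eg,0)[:2],.13)&(abs(z-.03)<.004); p=P[m].astype(np.float32); print('board',cv2.minAreaRect(p[:,:2]),np.median(p[:,2]))
                                                                                               ~~~~~~~~~~~~~~~^^^^^^^^^
cv2.error: OpenCV(4.12.0) /io/opencv/modules/imgproc/src/convhull.cpp:143: error: (-215:Assertion failed) total >= 0 && (depth == CV_32F || depth == CV_32S) in function 'convexHull'
```

```bash
cat >> h.py <<'E'
def mv(x,y,z,az):
    """tool-frame shift(mm)/turn(deg) to reach TCP at world x,y,z pointing down, closing line at az deg (mod 180)"""
    s=env.sense(); A=q2R(s['ee_rot']); best=None
    for a in (az,az+180):
        a=np.radians(a); Y=np.array([np.cos(a),np.sin(a),0]); Z=np.array([0,0,-1.]); B=np.c_[np.cross(Y,Z),Y,Z]
        r=np.degrees(R.from_matrix(A.T@B).as_rotvec())
        if best is None or np.linalg.norm(r)<np.linalg.norm(best): best=r
    t=A.T@(np.array([x,y,z])-s['tcp_pos'])*1000
    print('row',t.round(1),best.round(1),'n',int(np.ceil(max(np.linalg.norm(t)/41.7,np.linalg.norm(best)/7.16))))
def st():
    s=env.sense(); A=q2R(s['ee_rot']); print('t',round(s['time_s'],1),'tcp',s['tcp_pos'].round(4),'az',np.degrees(np.arctan2(A[1,1],A[0,1])).round(1),'tilt',np.degrees(np.arccos(-A[2,2])).round(1),'F',s['contact_force'].round(1),'w',round(s['width']*94,1),'grip',round(s['grip_force'],1),'j6',s['joints'][5].round(2))
E
sed -i 's/; p=P\[m\].astype(np.float32); print(.board.*$/; p=P[m].astype(np.float32); print("board",len(p) and cv2.minAreaRect(np.ascontiguousarray(p[:,:2],dtype=np.float32)))/' m.py
python3 m.py | sed -n '/board/p;/scene/,$p'; python3 -c "
from h import *
mv(.43,.08,.25,90)
f=env.grab_frame('wrist');print(np.array(f['hand_eye']).round(3))"
```

```text
board ((0.42705562710762024, -0.1238374188542366), (0.18337087333202362, 0.19539807736873627), 87.48505401611328)
scene
lip [0.4625 0.2746 0.0893] 291 0.06072055856479486
pan z 0.043959168833471396
rack wire 475 [0.4416 0.0733 0.0242] [0.438  0.0733 0.0466]
rack post 88 [0.4443 0.0752 0.0706] [0.439 0.07  0.051] [0.452 0.084 0.083]
knob 97 [0.638  0.0689 0.1132] 0.12316343515669076 [0.6412 0.0713 0.0081]
egg 323 [ 0.4939 -0.0656  0.0484  0.0215] 0.0712
egg 367 [ 0.489  -0.1896  0.049   0.0212] 0.0725
egg 387 [ 0.4273 -0.1871  0.049   0.0213] 0.0717
egg 396 [ 0.4321 -0.0634  0.0484  0.0217] 0.0715
egg 332 [ 0.4294 -0.1251  0.0495  0.021 ] 0.0724
board ((0.4260198473930359, -0.12506386637687683), (0.18428894877433777, 0.19263559579849243), 87.44776153564453)
board ((0.4260198473930359, -0.12506386637687683), (0.18428894877433777, 0.19263559579849243), 87.44776153564453)
row [-348.8 -285.9  -22.8] [ -0.1  -0.  -26.6] n 11
[[-0.001 -0.963 -0.27   0.079]
 [ 1.    -0.001  0.    -0.001]
 [-0.001 -0.27   0.963 -0.157]
 [ 0.     0.     0.     1.   ]]
```

Request:
apply_moves(commands=[[-349, -286, -23, 0, 0, -26.6], [-349, -286, -23, 0, 0, -26.6], [-349, -286, -23, 0, 0, -26.6], [-349, -286, -23, 0, 0, -26.6], [-349, -286, -23, 0, 0, -26.6], [-349, -286, -23, 0, 0, -26.6], [-349, -286, -23, 0, 0, -26.6], [-349, -286, -23, 0, 0, -26.6], [-349, -286, -23, 0, 0, -26.6], [-349, -286, -23, 0, 0, -26.6]])

```text
time_s: 0.98
tcp_pos: [0.4122, 0.119, 0.2484]
ee_rot: [0.0, -0.0, 1.0, 0.0]
contact_force: [0.7, 0.6, -0.7]
width: 0.998
grip_force: 0.0
```

Request:
apply_moves(commands=[[-10, -8, 0, 0, 0, 0], [-10, -8, 0, 0, 0, 0], [-10, -8, 0, 0, 0, 0]])

```text
time_s: 1.23
tcp_pos: [0.4219, 0.1131, 0.2479]
ee_rot: [-0.0, 0.0, 1.0, 0.0]
contact_force: [0.1, 0.6, -0.7]
width: 1.0
grip_force: 0.0
```

```bash
cat > r.py <<'E'
from h import *
import sys
st(); im,P,T,F,f=shot('wrist',sys.argv[1]); np.savez('w.npz',im=im,P=P,T=T)
z=P[...,2]
E
python3 r.py w1.png
```

```text
t 1.2 tcp [0.4219 0.1131 0.2479] az 89.9 tilt 0.0 F [ 0.1  0.6 -0.7] w 94.0 grip 0.0 j6 -1.39
```

View pics/w1.png

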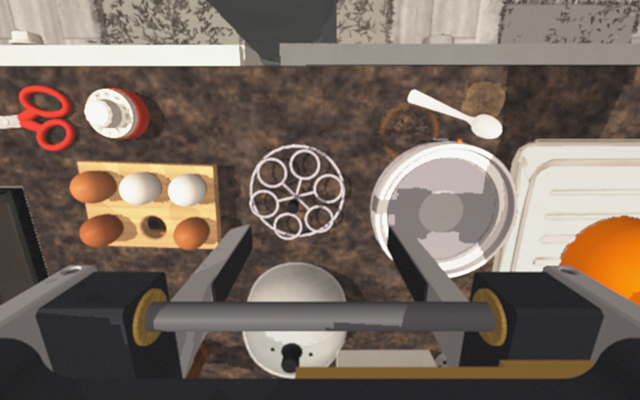

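The wrist view shows the rack at (297,192), the base at (445,210), the board at (145,205) and the clear dome at (295,320). Next I fit all of them across the three views.

```bash
cat > fit.py <<'E'
from h import *
from scipy.optimize import least_squares
def circ(p,r0,rad=None):
    return least_squares(lambda c:np.hypot(p[:,0]-c[0],p[:,1]-c[1])-(c[2] if rad is None else rad),[*r0[:2],.05],loss='soft_l1',f_scale=.002).x
def sphere(p):
    return least_squares(lambda c:np.linalg.norm(p-c[:3],axis=1)-c[3],[*np.mean(p,0)-[0,0,.015],.022],loss='soft_l1',f_scale=.001).x
def rack(P,c0,z0=0.):
    z=P[...,2]-z0; m=(np.hypot(P[...,0]-c0[0],P[...,1]-c0[1])<.075)&(z>.019)&(z<.030); p=P[m][:,:2]
    best=None
    for y0 in np.radians([0,15,30,45]):
        def res(q):
            a=q[2]+np.arange(6)*np.pi/3; C=q[:2]+.047*np.c_[np.cos(a),np.sin(a)]
            return np.abs(np.linalg.norm(p[:,None]-C,axis=2)-.018).min(1)
        r=least_squares(res,[*c0[:2],y0],loss='soft_l1',f_scale=.002,x_scale=[.01,.01,.2])
        if best is None or r.cost<best.cost: best=r
    return best.x[:2].round(4),np.degrees(best.x[2])%60,len(p),np.median(best.fun*1).round(5),np.median(np.abs(res(best.x)))
E
cat > m2.py <<'E'
from fit import *
for n in ['top0','scene0','w']:
    d=np.load(n+'.npz'); im,P=d['im'],d['P']; z=P[...,2]; V=im.max(-1)
    near=lambda x,y,r: np.hypot(P[...,0]-x,P[...,1]-y)<r
    m=near(.464,.276,.11)&(abs(z-.062)<.003)&(V>60); print(n,'lip',circ(P[m],(.464,.276)).round(4),m.sum(),np.median(z[m]).round(4))
    for zz,rr in ((.05,.09),):
        m=near(.464,.276,rr)&(abs(z-zz)<.0025); q=P[m]; print(' ledge',m.sum())
    print(' rack',rack(P,(.446,.078)))
    m=near(.446,.078,.02)&(z>.06)&(z<.09); print(' post',m.sum(),P[m].mean(0).round(4), circ(P[m],(.446,.078),.007)[:2].round(4) if m.sum() else 0, np.nanmax(z[m]) if m.any() else 0)
    m=near(.641,.074,.03)&(z>.1); print(' knob',m.sum(),P[m].mean(0).round(4) if m.any() else 0)
    for e in [(.495,-.065),(.49,-.189),(.428,-.187)]:
        m=near(*e,.026)&(z>.045)&(z<.08); print(' egg',m.sum(),sphere(P[m]).round(4) if m.sum()>20 else 0)
E
python3 m2.py
```

```text
top0 lip [0.4653 0.2774 0.0894] 381 0.0617
 ledge 863
 rack (array([0.4493, 0.0794]), np.float64(43.79833773300505), 371, np.float64(0.00144), np.float64(0.0014437614939720872))
 post 29 [0.4485 0.0804 0.0796] [0.4494 0.0794] 0.0857902788820164
 knob 1717 [0.6364 0.0739 0.6862]
 egg 201 [ 0.4964 -0.0646  0.0507  0.0207]
 egg 209 [ 0.4916 -0.1886  0.0505  0.0207]
 egg 219 [ 0.4297 -0.1862  0.0503  0.0208]
scene0 lip [0.4625 0.2746 0.0893] 291 0.0607
 ledge 324
 rack (array([0.4461, 0.0771]), np.float64(43.62439275534737), 473, np.float64(0.00167), np.float64(0.001673456632582785))
 post 76 [0.4444 0.0753 0.073 ] [0.447  0.0784] 0.08260641988147926
 knob 109 [0.6391 0.0686 0.1135]
 egg 335 [ 0.4939 -0.066   0.0486  0.0213]
 egg 454 [ 0.4888 -0.1899  0.0491  0.0211]
 egg 504 [ 0.4272 -0.1874  0.0489  0.0213]
w lip [0.4611 0.2769 0.0891] 1624 0.0616
 ledge 2699
 rack (array([0.4451, 0.0795]), np.float64(43.745711257529464), 1396, np.float64(0.00149), np.float64(0.0014857780602614556))
 post 146 [0.4432 0.0801 0.0785] [0.4456 0.0792] 0.08475127017980655
 knob 445 [0.6371 0.0751 0.1151]
 egg 833 [ 0.4924 -0.0648  0.0496  0.0212]
 egg 939 [ 0.4877 -0.1888  0.0495  0.0212]
 egg 1045 [ 0.4258 -0.1864  0.0496  0.0211]
```

```bash
python3 -c "
from h import *
mv(.4465,.079,.140,90);mv(.4465,.079,.077,90)"
```

```text
row [-25.  -34.8 107.8] [ 0. -0.  0.] n 3
row [-25.1 -34.8 170.8] [ 0. -0.  0.] n 5
```

Request:
apply_moves(commands=[[-25, -35, 60, 0, 0, 0], [-25, -35, 108, 0, 0, 0], [-25, -35, 108, 0, 0, 0], [-25, -35, 135, 0, 0, 0], [-25, -35, 158, 0, 0, 0], [-25, -35, 170, 0, 0, 0], [-25, -35, 171, 0, 0, 0], [-25, -35, 171, 0, 0, 0]])

```text
time_s: 1.95
tcp_pos: [0.4465, 0.0792, 0.077]
ee_rot: [-0.001, -0.001, 1.0, -0.0]
contact_force: [0.9, 0.6, 0.6]
width: 1.0
grip_force: 0.0
```

Request:
apply_moves(commands=[[0, 0, 0, 0, 0, 0], [0, 0, 0, 0, 0, 0], [0, 0, 0, 0, 0, 0], [0, 0, 0, 0, 0, 0], [0, 0, 0, 0, 0, 0], [0, 0, 0, 0, 0, 0], [0, 0, 0, 0, 0, 0], [0, 0, 0, 0, 0, 0]], jaw=0.0, force=30)

```text
time_s: 2.62
tcp_pos: [0.447, 0.0779, 0.0772]
ee_rot: [0.0, -0.0, 1.0, 0.0]
contact_force: [0.6, -0.5, -0.7]
width: 0.471
grip_force: 0.0
```

```bash
python3 -c "
from h import *
st()
from fit import *
im,P,T,F,f=shot('wrist'); print(rack(P,(.445,.079)))
z=P[...,2]; m=(np.hypot(P[...,0]-.4611,P[...,1]-.2769)<.11)&(abs(z-.062)<.003)&(im.max(-1)>60);print(m.sum(),circ(P[m],(.461,.277)))"
```

```text
t 2.6 tcp [0.447  0.0779 0.0772] az 90.0 tilt 0.0 F [ 0.6 -0.5 -0.7] w 44.3 grip 0.0 j6 -1.48
(array([0.4452, 0.0791]), np.float64(43.49956927616077), 3784, np.float64(0.00145), np.float64(0.0014513736947227296))
2509 [0.46077769 0.27586915 0.08859843]
```

Request:
apply_moves(commands=[[0, 0, 0, 0, 0, 0], [0, 0, 0, 0, 0, 0], [0, 0, 0, 0, 0, 0], [0, 0, 0, 0, 0, 0], [0, 0, 0, 0, 0, 0], [0, 0, 0, 0, 0, 0], [0, 0, 0, 0, 0, 0], [0, 0, 0, 0, 0, 0]])

```text
time_s: 3.33
tcp_pos: [0.447, 0.078, 0.0772]
ee_rot: [0.0, -0.0, 1.0, 0.0]
contact_force: [-0.3, 0.1, 0.2]
width: 0.143
grip_force: 30.0
```

Request:
apply_moves(commands=[[0, 0, -15, 0, 0, 0], [0, 0, -40, 0, 0, 0], [0, 0, -75, 0, 0, 0], [0, 0, -100, 0, 0, 0], [0, 0, -100, 0, 0, 0], [0, 0, -100, 0, 0, 0]])

```text
time_s: 3.83
tcp_pos: [0.4473, 0.078, 0.1778]
ee_rot: [0.001, -0.0, 1.0, 0.0]
contact_force: [-0.7, 0.6, -2.9]
width: 0.138
grip_force: 30.0
```

```bash
python3 -c "
from h import *
st()
from fit import *
im,P,T,F,f=shot('wrist','w2.png'); s=env.sense();z0=s['tcp_pos'][2]-.077; print(rack(P,(.445,.079),z0))
z=P[...,2]; m=(np.hypot(P[...,0]-.4611,P[...,1]-.2769)<.11)&(abs(z-.062)<.003)&(im.max(-1)>60);print(m.sum(),circ(P[m],(.461,.277)))
m=(np.hypot(P[...,0]-.445,P[...,1]-.079)<.08)&(abs(z-z0-.024)<.006);q=P[m];print(np.linalg.lstsq(np.c_[q[:,:2]-q[:,:2].mean(0),np.ones(len(q))],q[:,2]-z0,rcond=None)[0])"
```

```text
t 3.8 tcp [0.4473 0.078  0.1778] az 90.0 tilt 0.1 F [-0.7  0.6 -2.9] w 12.9 grip 30.0 j6 -1.48
(array([0.4458, 0.0778]), np.float64(44.09014044743696), 3544, np.float64(0.00139), np.float64(0.0013948596287467734))
3015 [0.46121033 0.27659443 0.08899657]
[0.0011905  0.00033413 0.02613724]
```

Request:
apply_moves(commands=[[-4, 40, 0, 0, 0, 0], [-8, 80, 0, 0, 0, 0], [-11, 120, 0, 0, 0, 0], [-14, 160, 0, 0, 0, 0], [-16, 190, 0, 0, 0, 0], [-16, 198, 0, 0, 0, 0], [-16, 198, 0, 0, 0, 0], [-16, 198, 25, 0, 0, 0], [-16, 198, 25, 0, 0, 0], [-16, 198, 25, 0, 0, 0]])

```text
time_s: 4.72
tcp_pos: [0.4623, 0.2745, 0.1509]
ee_rot: [-0.002, 0.0, 1.0, -0.001]
contact_force: [-0.5, 0.4, -1.4]
width: 0.139
grip_force: 30.0
```

```bash
python3 -c "
from fit import *
st()
im,P,T,F,f=shot('wrist','w3.png'); s=env.sense();z0=s['tcp_pos'][2]-.077; print(rack(P,(.461,.277),z0))
z=P[...,2]; m=(np.hypot(P[...,0]-.4611,P[...,1]-.2769)<.11)&(np.hypot(P[...,0]-.4611,P[...,1]-.2769)>.08)&(abs(z-.062)<.003)&(im.max(-1)>60);print(m.sum(),circ(P[m],(.461,.277)),circ(P[m],(.461,.277),.0895))
mv(.463,.2765,.1245,90)"
```

```text
t 4.7 tcp [0.4623 0.2745 0.1509] az 90.0 tilt 0.2 F [-0.5  0.4 -1.4] w 13.1 grip 30.0 j6 -1.1
(array([0.4605, 0.2742]), np.float64(44.01569769401421), 3559, np.float64(0.00141), np.float64(0.0014062910500368397))
2964 [0.46113634 0.27769722 0.08882573] [0.46160884 0.27768492 0.05      ]
row [-0.2  1.6 27.6] [-0.  -0.1 -0. ] n 1
```

Request:
apply_moves(commands=[[-1, 2, 10, 0, 0, 0], [-1, 2.5, 20, 0, 0, 0], [-1, 2.5, 24, 0, 0, 0], [-1, 2.5, 26, 0, 0, 0], [-1, 2.5, 27, 0, 0, 0], [-1, 2.5, 28, 0, 0, 0], [-1, 2.5, 28.5, 0, 0, 0], [-1, 2.5, 29, 0, 0, 0], [-1, 2.5, 29, 0, 0, 0]])

```text
time_s: 5.52
tcp_pos: [0.4639, 0.2785, 0.1233]
ee_rot: [0.0, -0.0, 1.0, 0.0]
contact_force: [-0.5, -0.1, -2.0]
width: 0.141
grip_force: 30.0
```

```bash
python3 -c "
from fit import *
st()
im,P,T,F,f=shot('wrist','w4.png'); s=env.sense();z0=s['tcp_pos'][2]-.077; print(rack(P,(.461,.277),z0))
z=P[...,2]; r=np.hypot(P[...,0]-.4613,P[...,1]-.2772); m=(r<.11)&(r>.08)&(abs(z-.062)<.003)&(im.max(-1)>60);print(m.sum(),circ(P[m],(.461,.277)),circ(P[m],(.461,.277),.0895))
"
```

```text
t 5.5 tcp [0.4639 0.2785 0.1233] az 90.0 tilt 0.0 F [-0.5 -0.1 -2. ] w 13.3 grip 30.0 j6 -1.1
(array([0.4623, 0.2783]), np.float64(44.087291727049056), 3550, np.float64(0.00141), np.float64(0.001406758723496283))
3381 [0.46093619 0.27776014 0.08865056] [0.46180574 0.27775811 0.05      ]
```

Request:
apply_moves(commands=[[0.8, -0.5, 0, 0, 0, 0], [0.8, -0.5, 1, 0, 0, 0], [0.8, -0.5, 2, 0, 0, 0], [0.8, -0.5, 2.5, 0, 0, 0], [0.8, -0.5, 2.5, 0, 0, 0]])

```text
time_s: 5.98
tcp_pos: [0.4632, 0.2781, 0.1211]
ee_rot: [0.0, -0.0, 1.0, 0.0]
contact_force: [-1.7, -1.3, 3.5]
width: 0.142
grip_force: 30.0
```

```bash
python3 -c "
from fit import *
st()
im,P,T,F,f=shot('wrist','w5.png'); print(rack(P,(.461,.277),.044))
z=P[...,2]; m=(np.hypot(P[...,0]-.461,P[...,1]-.278)<.07)&(abs(z-.068)<.006);q=P[m];print(np.linalg.lstsq(np.c_[q[:,:2]-q[:,:2].mean(0),np.ones(len(q))],q[:,2],rcond=None)[0])
"
```

```text
t 6.0 tcp [0.4632 0.2781 0.1211] az 90.0 tilt 0.0 F [-1.7 -1.3  3.5] w 13.4 grip 30.0 j6 -1.1
(array([0.4616, 0.2778]), np.float64(44.0935522768861), 3567, np.float64(0.00141), np.float64(0.0014104336489269842))
[-0.00086882 -0.0002662   0.06906519]
```

View pics/w5.png

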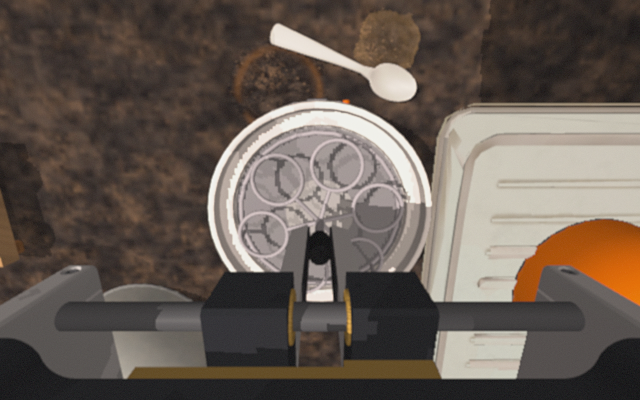

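The rack sits level in the pan around (318,205), with contact felt at the expected height. I release it and rise.

Request:
apply_moves(commands=[[0, 0, -0.3, 0, 0, 0], [0, 0, -0.3, 0, 0, 0], [0, 0, -0.3, 0, 0, 0], [0, 0, -0.3, 0, 0, 0], [0, 0, -20, 0, 0, 0], [0, 0, -60, 0, 0, 0], [0, 0, -100, 0, 0, 0], [0, 0, -130, 0, 0, 0], [0, 0, -130, 0, 0, 0], [0, 0, -130, 0, 0, 0]], jaw=0.72)

```text
time_s: 6.87
tcp_pos: [0.4635, 0.2782, 0.2519]
ee_rot: [0.001, -0.0, 1.0, 0.001]
contact_force: [-0.0, -0.0, -0.7]
width: 0.72
grip_force: 0.0
```

```bash
python3 -c "
from fit import *
st()
im,P,T,F,f=shot('wrist','w6.png'); z=P[...,2]; print(rack(P,(.461,.277),.044))
r=np.hypot(P[...,0]-.4613,P[...,1]-.2772); m=(r<.11)&(r>.08)&(abs(z-.062)<.003)&(im.max(-1)>60);print(m.sum(),circ(P[m],(.461,.277)),circ(P[m],(.461,.277),.0895))
im,P,T,F,f=shot('top'); print(rack(P,(.4655,.278),.044))
mv(.4935,-.065,.25,87.5)
"
```

```text
t 6.9 tcp [0.4635 0.2782 0.2519] az 90.0 tilt 0.2 F [-0.  -0.  -0.7] w 67.7 grip 0.0 j6 -1.1
(array([0.4614, 0.2777]), np.float64(43.79015007342513), 1821, np.float64(0.00145), np.float64(0.0014497054620248966))
1874 [0.46107549 0.27787093 0.08891761] [0.46117717 0.27786376 0.05      ]
(array([0.4528, 0.2771]), np.float64(26.674505599589267), 26, np.float64(0.00114), np.float64(0.0011370849241781437))
row [ -30.6 -342.8   -0.4] [-0.  -0.1  2.5] n 9
```

Request:
apply_moves(commands=[[-31, -343, 0, 0, 0, 2.5], [-31, -343, 0, 0, 0, 2.5], [-31, -343, 0, 0, 0, 2.5], [-31, -343, 0, 0, 0, 2.5], [-31, -343, 0, 0, 0, 2.5], [-31, -343, 0, 0, 0, 2.5], [-31, -343, 0, 0, 0, 2.5], [-31, -343, 0, 0, 0, 2.5], [-31, -343, 20, 0, 0, 2.5], [-31, -343, 60, 0, 0, 2.5]])

```text
time_s: 7.8
tcp_pos: [0.4954, -0.0682, 0.1918]
ee_rot: [0.002, 0.023, 1.0, -0.001]
contact_force: [1.8, -0.0, -0.4]
width: 0.717
grip_force: 0.0
```

```bash
cat > eggs.py <<'E'
from fit import *
def eggs():
    st(); im,P,T,F,f=shot('wrist'); z=P[...,2]
    for e in [(.494,-.065),(.489,-.189),(.427,-.187)]:
        m=(np.hypot(P[...,0]-e[0],P[...,1]-e[1])<.026)&(z>.045)&(z<.08); print(' egg',m.sum(),sphere(P[m]).round(4) if m.sum()>20 else 0)
E
python3 -c "
from eggs import *
eggs(); mv(.494,-.065,.11,87.5); mv(.494,-.065,.056,87.5)"
```

```text
t 7.8 tcp [ 0.4954 -0.0682  0.1918] az 87.3 tilt 0.3 F [ 1.8 -0.  -0.4] w 67.4 grip 0.0 j6 -1.73
 egg 1172 [ 0.4925 -0.0648  0.05    0.0208]
 egg 1243 [ 0.488  -0.1887  0.0496  0.0211]
 egg 1450 [ 0.426  -0.1863  0.0498  0.0209]
row [-3.1  1.1 71.9] [ 0.1 -0.5 -0.1] n 2
row [ -3.5   1.  125.9] [ 0.1 -0.5 -0.1] n 4
```

Request:
apply_moves(commands=[[0, 0, 30, 0, 0, 0], [0, 0, 30, 0, 0, 0], [0, 0, 30, 0, 0, 0]])

```text
time_s: 8.1
tcp_pos: [0.4935, -0.0645, 0.16]
ee_rot: [-0.002, 0.021, 1.0, 0.0]
contact_force: [0.3, -0.4, 0.4]
width: 0.719
grip_force: 0.0
```

```bash
python3 -c "
from eggs import *
st(); mv(.494,-.065,.056,87.5)"
```

```text
t 8.1 tcp [ 0.4935 -0.0645  0.16  ] az 87.6 tilt 0.2 F [ 0.3 -0.4  0.4] w 67.6 grip 0.0 j6 -1.73
row [ -0.9  -0.5 104. ] [ 0.  -0.2  0.1] n 3
```

Request:
apply_moves(commands=[[-0.5, -0.5, 35, 0, 0, 0], [-0.5, -0.5, 65, 0, 0, 0], [-0.5, -0.5, 88, 0, 0, 0], [-0.5, -0.5, 100, 0, 0, 0], [-0.5, -0.5, 104, 0, 0, 0], [-0.5, -0.5, 104, 0, 0, 0], [-0.5, -0.5, 104, 0, 0, 0]])

```text
time_s: 8.68
tcp_pos: [0.4956, -0.0655, 0.0582]
ee_rot: [0.001, 0.021, 1.0, -0.0]
contact_force: [1.1, 0.2, -0.3]
width: 0.721
grip_force: 0.0
```

Request:
apply_moves(commands=[[0, 0, 0, 0, 0, 0], [0, 0, 0, 0, 0, 0], [0, 0, 0, 0, 0, 0], [0, 0, 0, 0, 0, 0], [0, 0, 0, 0, 0, 0], [0, 0, 0, 0, 0, 0], [0, 0, 0, 0, 0, 0]], jaw=0.2, force=12)

```text
time_s: 9.27
tcp_pos: [0.495, -0.065, 0.0572]
ee_rot: [0.0, 0.022, 1.0, 0.0]
contact_force: [0.4, 5.6, 4.9]
width: 0.461
grip_force: 12.0
```

Request:
apply_moves(commands=[[0, 0, -5, 0, 0, 0], [0, 0, -15, 0, 0, 0], [0, 0, -30, 0, 0, 0], [0, 0, -40, 0, 0, 0], [0, 0, -40, 0, 0, 0], [0, 0, -40, 0, 0, 0]])

```text
time_s: 9.77
tcp_pos: [0.495, -0.0657, 0.0972]
ee_rot: [0.001, 0.022, 1.0, -0.0]
contact_force: [0.6, -0.2, -1.0]
width: 0.461
grip_force: 12.0
```

```bash
python3 -c "
from eggs import *
eggs(); im,P,T,F,f=shot('wrist','w7.png'); z=P[...,2];z0=env.sense()['tcp_pos'][2]
m=(np.hypot(P[...,0]-.4925,P[...,1]+.065)<.026)&(z>z0-.01)&(z<z0+.025)&(im[...,0]>im[...,2].astype(int)+30);print(m.sum(),sphere(P[m]).round(4),P[m].max(0))"
```

```text
t 9.8 tcp [ 0.495  -0.0657  0.0972] az 87.5 tilt 0.1 F [ 0.6 -0.2 -1. ] w 43.3 grip 12.0 j6 -1.73
 egg 60 [ 0.4978 -0.0659  0.0866  0.027 ]
 egg 2668 [ 0.488  -0.1888  0.0496  0.0211]
 egg 3264 [ 0.4261 -0.1865  0.0497  0.0211]
3494 [ 0.4923 -0.0661  0.0892  0.0209] [ 0.50975959 -0.04488904  0.11157137]
```

View pics/w7.png

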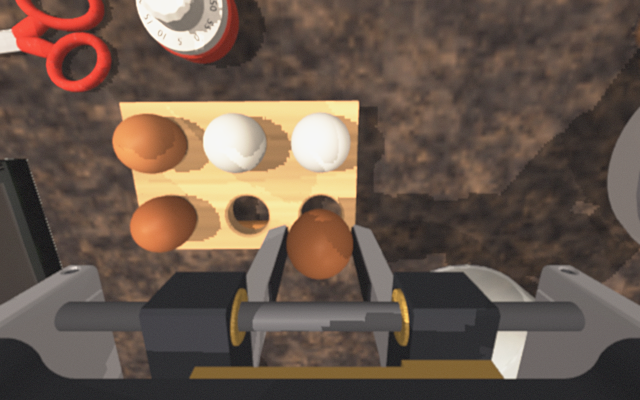

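```bash
python3 -c "
from eggs import *
mv(.5093,.2646,.2,73.9);mv(.5093,.2646,.1,73.9)"
```

```text
row [  -0.5  330.5 -103.7] [-0.  -0.  13.6] n 9
row [ -0.6 330.5  -3.7] [-0.  -0.  13.6] n 8
```

Request:
apply_moves(commands=[[0, 0, -35, 0, 0, 0], [0, 20, -75, 0, 0, 0], [0, 55, -100, 0, 0, 3], [0, 95, -104, 0, 0, 6], [0, 135, -104, 0, 0, 9], [0, 175, -104, 0, 0, 11], [0, 215, -104, 0, 0, 13.6], [0, 255, -104, 0, 0, 13.6], [0, 290, -104, 0, 0, 13.6], [0, 315, -104, 0, 0, 13.6]])

```text
time_s: 10.7
tcp_pos: [0.5077, 0.252, 0.1997]
ee_rot: [-0.001, 0.139, 0.99, -0.0]
contact_force: [-0.5, -0.6, -0.0]
width: 0.463
grip_force: 12.0
```

```bash
python3 -c "
from eggs import *
st();mv(.5093,.2646,.16,73.9)"
```

```text
t 10.7 tcp [0.5077 0.252  0.1997] az 74.0 tilt 0.1 F [-0.5 -0.6 -0. ] w 43.5 grip 12.0 j6 -0.9
row [ 1.9 12.6 39.7] [-0.  -0.1  0.1] n 1
```

Request:
apply_moves(commands=[[0, 12.5, 0, 0, 0, 0], [1.5, 14, 15, 0, 0, 0], [1.5, 14, 40, 0, 0, 0], [1.5, 14, 60, 0, 0, 0], [1.5, 14, 60, 0, 0, 0], [1.5, 14, 60, 0, 0, 0]])

```text
time_s: 11.2
tcp_pos: [0.5104, 0.2628, 0.1398]
ee_rot: [-0.001, 0.14, 0.99, -0.001]
contact_force: [-0.8, -0.1, -0.4]
width: 0.461
grip_force: 12.0
```

```bash
cat > chk.py <<'E'
from eggs import *
import sys
# held egg vs. rack seats, both in wrist-camera coordinates
def chk(png=None,k=None):
    st(); im,P,T,F,f=shot('wrist',png); z=P[...,2]; s=env.sense(); A=q2R(s['ee_rot']); t=s['tcp_pos']
    brown=(im[...,0]>im[...,2].astype(int)+30)
    m=(np.hypot(P[...,0]-t[0],P[...,1]-t[1])<.028)&(z>t[2]-.012)&(z<t[2]+.025)&brown
    e=sphere(P[m]); print('egg',m.sum(),e.round(4))
    c,y,n,_,q=rack(P,(.4615,.278),.044); print('rack',c,round(y,1),n,q)
    a=np.radians(y+60*np.arange(6)); S=c+.047*np.c_[np.cos(a),np.sin(a)]
    i=np.argmin(np.linalg.norm(S-e[:2],axis=1)); d=np.r_[S[i]-e[:2],0]; print('seat',np.degrees(a[i]).round(),'world d',(d*1000).round(1),'tool d',(A.T@d*1000).round(1))
if __name__=='__main__': chk(*sys.argv[1:])
E
python3 chk.py w8.png; python3 -c "
from h import *
mv(.5093,.2646,.0972,73.9)"
```

```text
t 11.2 tcp [0.5104 0.2628 0.1398] az 73.9 tilt 0.1 F [-0.8 -0.1 -0.4] w 43.3 grip 12.0 j6 -0.88
egg 3486 [0.5081 0.2626 0.1324 0.0209]
rack [0.4616 0.2777] 43.8 4092 0.0014198123079713475
seat 344.0 world d [-1.4  2.   0. ] tool d [1.9 1.6 0. ]
row [ 2.  1. 44.] [-0. -0.  0.] n 2
```

View pics/w8.png

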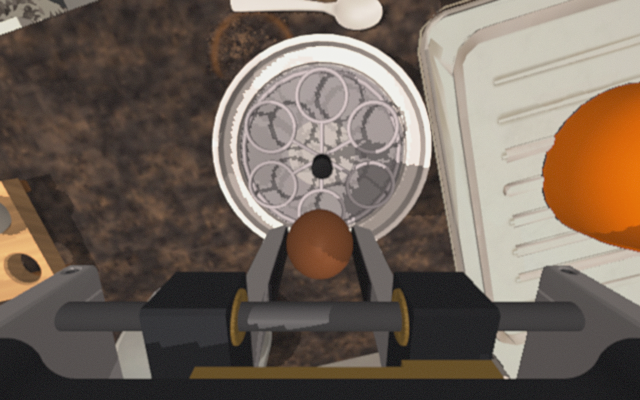

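The egg at (320,243) is held upright over the seat at (327,205), and only a correction of about 2 mm is needed.

Request:
apply_moves(commands=[[1.9, 1.5, 0, 0, 0, 0], [1.9, 1.5, 15, 0, 0, 0], [1.9, 1.5, 27, 0, 0, 0], [1.9, 1.5, 34, 0, 0, 0], [1.9, 1.5, 38, 0, 0, 0], [1.9, 1.5, 40, 0, 0, 0], [1.9, 1.5, 41, 0, 0, 0], [1.9, 1.5, 41, 0, 0, 0]])

```text
time_s: 11.92
tcp_pos: [0.5095, 0.2651, 0.0999]
ee_rot: [0.0, 0.14, 0.99, 0.0]
contact_force: [0.2, -0.2, -0.3]
width: 0.457
grip_force: 12.0
```

```bash
python3 chk.py
```

```text
t 11.9 tcp [0.5095 0.2651 0.0999] az 73.9 tilt 0.0 F [ 0.2 -0.2 -0.3] w 42.9 grip 12.0 j6 -0.87
egg 3517 [0.5072 0.2648 0.0924 0.021 ]
rack [0.4616 0.2776] 43.8 5759 0.0014123709929917093
seat 344.0 world d [-0.5 -0.4  0. ] tool d [ 0.4 -0.5 -0. ]
```

Request:
apply_moves(commands=[[0.4, -0.4, 1, 0, 0, 0], [0.4, -0.4, 2, 0, 0, 0], [0.4, -0.4, 2.7, 0, 0, 0], [0.4, -0.4, 3.2, 0, 0, 0], [0.4, -0.4, 3.2, 0, 0, 0]])

```text
time_s: 12.38
tcp_pos: [0.5094, 0.2648, 0.0973]
ee_rot: [0.001, 0.14, 0.99, 0.0]
contact_force: [-0.4, -1.6, 7.1]
width: 0.457
grip_force: 12.0
```

```bash
python3 -c "
from h import *
st()"
```

```text
t 12.4 tcp [0.5094 0.2648 0.0973] az 73.9 tilt 0.1 F [-0.4 -1.6  7.1] w 42.9 grip 12.0 j6 -0.87
```

Request:
apply_moves(commands=[[0, 0, -0.4, 0, 0, 0], [0, 0, -0.4, 0, 0, 0], [0, 0, -0.4, 0, 0, 0], [0, 0, -0.4, 0, 0, 0], [0, 0, -10, 0, 0, 0], [0, 0, -35, 0, 0, 0], [0, 0, -70, 0, 0, 0], [0, 0, -110, 0, 0, 0], [0, 0, -130, 0, 0, 0], [0, 0, -130, 0, 0, 0]], jaw=0.68)

```text
time_s: 13.22
tcp_pos: [0.5101, 0.2654, 0.2324]
ee_rot: [0.004, 0.14, 0.99, 0.002]
contact_force: [0.4, -0.3, 0.3]
width: 0.678
grip_force: 0.0
```

```bash
cat > seats.py <<'E'
from fit import *
st(); im,P,T,F,f=shot('wrist'); z=P[...,2]
c,y,n,_,q=rack(P,(.4615,.278),.044); print('rack',c,round(y,1),n)
brown=(im[...,0]>im[...,2].astype(int)+30)
for k in range(6):
    a=np.radians(y+60*k); S=c+.047*np.array([np.cos(a),np.sin(a)])
    m=(np.hypot(P[...,0]-S[0],P[...,1]-S[1])<.03)&(z>.085)&(z<.13)&brown
    if m.sum()>100: print('seat',round(y+60*k),S.round(4),m.sum(),sphere(P[m]).round(4),z[m].max().round(4))
E
python3 seats.py; python3 -c "
from h import *
mv(.4895,-.189,.2,87.5)"
```

```text
t 13.2 tcp [0.5101 0.2654 0.2324] az 73.9 tilt 0.5 F [ 0.4 -0.3  0.3] w 63.7 grip 0.0 j6 -0.87
rack [0.4616 0.2778] 43.8 2010
seat 344 [0.5067 0.2647] 1159 [0.5069 0.2645 0.0904 0.0208] 0.1127
row [-106.4 -441.9   28.4] [  0.1   0.2 -13.6] n 11
```

Request:
apply_moves(commands=[[-106, -442, 0, 0, 0, -13.6], [-106, -442, 0, 0, 0, -13.6], [-106, -442, 0, 0, 0, -13.6], [-106, -442, 0, 0, 0, -13.6], [-106, -442, 0, 0, 0, -13.6], [-106, -442, 0, 0, 0, -13.6], [-106, -442, 0, 0, 0, -13.6], [-106, -442, 0, 0, 0, -13.6], [-106, -442, 0, 0, 0, -13.6], [-106, -442, 28, 0, 0, -13.6]], jaw=0.72)

```text
time_s: 14.1
tcp_pos: [0.4901, -0.1482, 0.2141]
ee_rot: [0.001, 0.022, 1.0, -0.0]
contact_force: [1.1, -0.3, 0.2]
width: 0.721
grip_force: 0.0
```

Request:
apply_moves(commands=[[0, 0, 20, 0, 0, 0], [0, 0, 20, 0, 0, 0], [0, 0, 20, 0, 0, 0]])

```text
time_s: 14.35
tcp_pos: [0.4896, -0.1456, 0.192]
ee_rot: [-0.002, 0.022, 1.0, 0.001]
contact_force: [0.5, -0.0, 0.4]
width: 0.724
grip_force: 0.0
```

```bash
python3 -c "
from eggs import *
eggs(); mv(.4895,-.189,.056,87.5)"
```

```text
t 14.3 tcp [ 0.4896 -0.1456  0.192 ] az 87.5 tilt 0.2 F [ 0.5 -0.   0.4] w 68.0 grip 0.0 j6 -1.89
 egg 0 0
 egg 1162 [ 0.4879 -0.1887  0.0499  0.0209]
 egg 1340 [ 0.4261 -0.1864  0.0501  0.0207]
row [ -1.3 -43.9 137.1] [ 0.  -0.1  0.1] n 4
```

Request:
apply_moves(commands=[[-1, -35, 0, 0, 0, 0], [-1, -44, 30, 0, 0, 0], [-1, -43.5, 65, 0, 0, 0], [-1, -43.5, 100, 0, 0, 0], [-1, -43.5, 122, 0, 0, 0], [-1, -43.5, 132, 0, 0, 0], [-1, -43.5, 135.5, 0, 0, 0], [-1, -43.5, 135.5, 0, 0, 0], [-1, -43.5, 135.5, 0, 0, 0]])

```text
time_s: 15.15
tcp_pos: [0.4904, -0.1894, 0.0593]
ee_rot: [0.001, 0.021, 1.0, -0.0]
contact_force: [0.3, -0.3, 0.4]
width: 0.723
grip_force: 0.0
```

Request:
apply_moves(commands=[[0, 0, 0, 0, 0, 0], [0, 0, 0, 0, 0, 0], [0, 0, 0, 0, 0, 0], [0, 0, 0, 0, 0, 0], [0, 0, 0, 0, 0, 0], [0, 0, 0, 0, 0, 0], [0, 0, 0, 0, 0, 0]], jaw=0.2)

```text
time_s: 15.73
tcp_pos: [0.4897, -0.1889, 0.0582]
ee_rot: [0.0, 0.022, 1.0, 0.0]
contact_force: [-0.7, 7.2, 5.3]
width: 0.461
grip_force: 12.0
```

```bash
python3 -c "
from h import *
st()"
```

```text
t 15.7 tcp [ 0.4897 -0.1889  0.0582] az 87.5 tilt 0.1 F [-0.7  7.2  5.3] w 43.3 grip 12.0 j6 -1.97
```

```bash
python3 -c "
from h import *
mv(.430,.246,.2,133.8)"
```

```text
row [  78.3  432.  -141.5] [  0.    0.  -46.3] n 12
```

Request:
apply_moves(commands=[[0, 0, -5, 0, 0, 0], [0, 0, -15, 0, 0, 0], [0, 0, -35, 0, 0, 0], [0, 0, -70, 0, 0, 0], [0, 0, -105, 0, 0, 0], [0, 0, -140, 0, 0, 0], [0, 0, -140, 0, 0, 0]])

```text
time_s: 16.32
tcp_pos: [0.4913, -0.1905, 0.2053]
ee_rot: [0.005, 0.022, 1.0, -0.002]
contact_force: [0.9, -0.4, -0.4]
width: 0.464
grip_force: 12.0
```

```bash
python3 -c "
from h import *
st();mv(.430,.246,.2,133.8)"
```

```text
t 16.3 tcp [ 0.4913 -0.1905  0.2053] az 87.5 tilt 0.6 F [ 0.9 -0.4 -0.4] w 43.7 grip 12.0 j6 -1.97
row [ 80.2 433.4   2.7] [ -0.5   0.4 -46.3] n 11
```

Request:
apply_moves(commands=[[4, 25, 0, 0, 0, -3], [11, 62, 0, 0, 0, -8], [19, 102, 0, 0, 0, -14], [27, 142, 0, 0, 0, -20], [34, 182, 0, 0, 0, -26], [41, 222, 0, 0, 0, -32], [48, 262, 0, 0, 0, -38], [56, 302, 0, 0, 0, -43], [63, 342, 0, 0, 0, -46.3], [70, 380, 0, 0, 0, -46.3]])

```text
time_s: 17.15
tcp_pos: [0.4352, 0.1951, 0.1983]
ee_rot: [0.0, -0.375, 0.927, -0.0]
contact_force: [0.7, -0.1, -0.4]
width: 0.46
grip_force: 12.0
```

```bash
python3 -c "
from h import *
st();mv(.430,.246,.142,133.8)"
```

```text
t 17.1 tcp [0.4352 0.1951 0.1983] az 134.1 tilt 0.1 F [ 0.7 -0.1 -0.4] w 43.3 grip 12.0 j6 -1.99
row [-31.6  40.2  56.3] [-0.   0.   0.3] n 2
```

Request:
apply_moves(commands=[[-20, 26, 0, 0, 0, 0], [-31, 40, 0, 0, 0, 0], [-31, 40, 15, 0, 0, 0], [-31, 40, 40, 0, 0, 0], [-31, 40, 55, 0, 0, 0], [-31, 40, 55, 0, 0, 0], [-31, 40, 55, 0, 0, 0]])

```text
time_s: 17.73
tcp_pos: [0.4305, 0.2434, 0.1429]
ee_rot: [-0.0, -0.373, 0.928, -0.0]
contact_force: [0.4, -0.3, -0.1]
width: 0.464
grip_force: 12.0
```

```bash
python3 chk.py; python3 -c "
from h import *
mv(.430,.246,.0982,133.8)"
```

```text
t 17.7 tcp [0.4305 0.2434 0.1429] az 133.8 tilt 0.0 F [ 0.4 -0.3 -0.1] w 43.6 grip 12.0 j6 -1.89
egg 3449 [0.4289 0.2426 0.1346 0.0209]
rack [0.4604 0.2757] 43.4 1236 0.0009739839637801246
seat 223.0 world d [-2.7  0.8  0. ] tool d [ 1.4  2.5 -0. ]
row [-1.   2.4 45.5] [-0.  0.  0.] n 2
```

Request:
apply_moves(commands=[[0.3, 2.5, 0, 0, 0, 0], [0.3, 2.5, 15, 0, 0, 0], [0.3, 2.5, 27, 0, 0, 0], [0.3, 2.5, 35, 0, 0, 0], [0.3, 2.5, 40, 0, 0, 0], [0.3, 2.5, 42, 0, 0, 0], [0.3, 2.5, 42, 0, 0, 0], [0.3, 2.5, 42, 0, 0, 0]])

```text
time_s: 18.45
tcp_pos: [0.4289, 0.2453, 0.1012]
ee_rot: [0.0, -0.373, 0.928, 0.0]
contact_force: [0.6, 0.3, -1.4]
width: 0.459
grip_force: 12.0
```

```bash
python3 chk.py w9.png; python3 -c "
from h import *
mv(.4293,.2454,.0982,133.8)"
```

```text
t 18.4 tcp [0.4289 0.2453 0.1012] az 133.8 tilt 0.0 F [ 0.6  0.3 -1.4] w 43.1 grip 12.0 j6 -1.89
egg 3462 [0.4274 0.2445 0.0928 0.021 ]
rack [0.4611 0.2766] 43.6 1997 0.0017000199874795362
seat 224.0 world d [-0.3 -0.3  0. ] tool d [ 0.4 -0.  -0. ]
row [-0.4 -0.2  3. ] [-0.  0.  0.] n 1
```

View pics/w9.png

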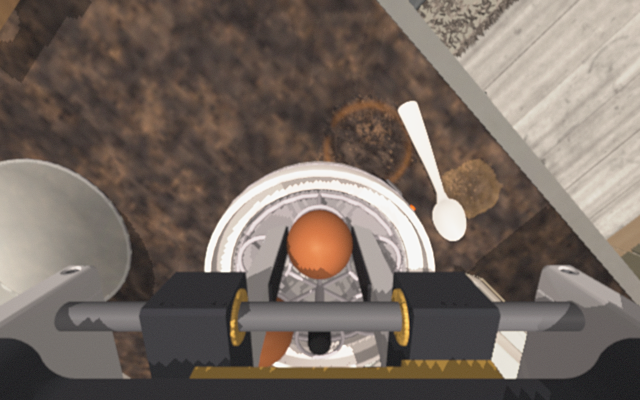

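The second egg at (320,243) is over its seat. The first egg shows behind it at (275,345), and the post is at (320,340). Lowering now.

Request:
apply_moves(commands=[[0, 0, 1, 0, 0, 0], [0, 0, 2, 0, 0, 0], [0, 0, 2.7, 0, 0, 0], [0, 0, 3.4, 0, 0, 0], [0, 0, 3.4, 0, 0, 0]])

```text
time_s: 18.92
tcp_pos: [0.4293, 0.2455, 0.0982]
ee_rot: [0.001, -0.373, 0.928, 0.0]
contact_force: [0.7, 0.3, 7.9]
width: 0.463
grip_force: 12.0
```

```bash
python3 -c "
from h import *
st()"
```

```text
t 18.9 tcp [0.4293 0.2455 0.0982] az 133.8 tilt 0.1 F [0.7 0.3 7.9] w 43.5 grip 12.0 j6 -1.89
```

Request:
apply_moves(commands=[[0, 0, -0.4, 0, 0, 0], [0, 0, -0.4, 0, 0, 0], [0, 0, -0.4, 0, 0, 0], [0, 0, -0.4, 0, 0, 0], [0, 0, -10, 0, 0, 0], [0, 0, -35, 0, 0, 0], [0, 0, -70, 0, 0, 0], [0, 0, -110, 0, 0, 0], [0, 0, -130, 0, 0, 0], [0, 0, -130, 0, 0, 0]], jaw=0.68)

```text
time_s: 19.75
tcp_pos: [0.4299, 0.2458, 0.2326]
ee_rot: [0.004, -0.373, 0.928, 0.0]
contact_force: [-0.3, 0.7, 0.1]
width: 0.684
grip_force: 0.0
```

Request:
apply_moves(commands=[[0, 0, 0, 0, 0, 7], [0, 0, 0, 0, 0, 14], [0, 0, 0, 0, 0, 21], [0, 0, 0, 0, 0, 28], [0, 0, 0, 0, 0, 35], [0, 0, 0, 0, 0, 42], [0, 0, 0, 0, 0, 49], [0, 0, 0, 0, 0, 56], [0, 0, 0, 0, 0, 62], [0, 0, 0, 0, 0, 62]], jaw=0.72)

```text
time_s: 20.58
tcp_pos: [0.4284, 0.245, 0.2269]
ee_rot: [-0.0, 0.16, 0.987, -0.0]
contact_force: [-0.6, -0.1, -1.1]
width: 0.716
grip_force: 0.0
```

```bash
python3 seats.py;  python3 -c "
from h import *
mv(.4275,-.1865,.21,-2.5)"
```

```text
t 20.6 tcp [0.4284 0.245  0.2269] az 71.5 tilt 0.0 F [-0.6 -0.1 -1.1] w 67.3 grip 0.0 j6 -0.8
rack [0.4611 0.2778] 43.8 1451
seat 224 [0.4272 0.2453] 1185 [0.4279 0.2454 0.0902 0.0208] 0.1125
seat 284 [0.4723 0.2322] 112 [0.4721 0.2326 0.1005 0.0289] 0.1029
seat 344 [0.5062 0.2647] 973 [0.507  0.2646 0.09   0.0212] 0.113
row [-133.1 -410.5   17.1] [-0.  -0.  74.4] n 11
```

Request:
apply_moves(commands=[[-12, -37, 0, 0, 0, 7], [-24, -75, 0, 0, 0, 14], [-37, -115, 0, 0, 0, 21], [-50, -154, 0, 0, 0, 28], [-63, -193, 0, 0, 0, 35], [-76, -232, 0, 0, 0, 42], [-88, -271, 0, 0, 0, 49], [-101, -310, 0, 0, 0, 56], [-113, -349, 0, 0, 0, 63], [-125, -386, 0, 0, 0, 70]])

```text
time_s: 21.47
tcp_pos: [0.4263, -0.1627, 0.2273]
ee_rot: [0.0, 0.696, 0.718, 0.0]
contact_force: [0.9, 0.2, 0.3]
width: 0.722
grip_force: 0.0
```

Request:
apply_moves(commands=[[25, -8, 10, 0, 0, 4.4], [25, -8, 10, 0, 0, 4.4], [25, -8, 10, 0, 0, 4.4]])

```text
time_s: 21.72
tcp_pos: [0.4178, -0.136, 0.217]
ee_rot: [-0.0, 0.721, 0.693, -0.0]
contact_force: [0.7, -0.4, 0.1]
width: 0.715
grip_force: 0.0
```

```bash
python3 -c "
from eggs import *
eggs(); mv(.4275,-.1865,.057,-2.5)"
```

```text
t 21.7 tcp [ 0.4178 -0.136   0.217 ] az -2.3 tilt 0.0 F [ 0.7 -0.4  0.1] w 67.2 grip 0.0 j6 -0.36
 egg 0 0
 egg 0 0
 egg 940 [ 0.4268 -0.186   0.0498  0.0209]
row [-50.3  11.2 160.4] [0.  0.  0.2] n 5
```

Request:
apply_moves(commands=[[-35, 8, 0, 0, 0, 0], [-50.5, 11, 10, 0, 0, 0], [-50.8, 11, 45, 0, 0, 0], [-50.8, 11, 80, 0, 0, 0], [-50.8, 11, 115, 0, 0, 0], [-50.8, 11, 140, 0, 0, 0], [-50.8, 11, 154, 0, 0, 0], [-50.8, 11, 159, 0, 0, 0], [-50.8, 11, 159, 0, 0, 0], [-50.8, 11, 159, 0, 0, 0]])

```text
time_s: 22.6
tcp_pos: [0.4277, -0.1871, 0.0592]
ee_rot: [0.001, 0.722, 0.692, 0.0]
contact_force: [-0.3, -1.0, 0.8]
width: 0.718
grip_force: 0.0
```

Request:
apply_moves(commands=[[0, 0, 0, 0, 0, 0], [0, 0, 0, 0, 0, 0], [0, 0, 0, 0, 0, 0], [0, 0, 0, 0, 0, 0], [0, 0, 0, 0, 0, 0], [0, 0, 0, 0, 0, 0], [0, 0, 0, 0, 0, 0]], jaw=0.2)

```text
time_s: 23.18
tcp_pos: [0.4274, -0.1873, 0.0587]
ee_rot: [0.001, 0.723, 0.691, 0.0]
contact_force: [2.1, -0.4, 4.1]
width: 0.462
grip_force: 12.0
```

```bash
python3 -c "
from h import *
st(); mv(.4521,.3236,.2,13.8)"
```

```text
t 23.2 tcp [ 0.4274 -0.1873  0.0587] az -2.6 tilt 0.1 F [ 2.1 -0.4  4.1] w 43.4 grip 12.0 j6 -0.45
row [ 511.4    1.9 -141.5] [  0.1   0.  -16.4] n 13
```

Request:
apply_moves(commands=[[0, 0, -5, 0, 0, 0], [0, 0, -15, 0, 0, 0], [0, 0, -35, 0, 0, 0], [0, 0, -70, 0, 0, 0], [10, 0, -105, 0, 0, 0], [40, 0, -130, 0, 0, -1], [75, 0, -142, 0, 0, -2], [115, 0, -142, 0, 0, -5], [155, 0, -142, 0, 0, -8], [195, 0, -142, 0, 0, -11]])

```text
time_s: 24.02
tcp_pos: [0.435, 0.0093, 0.2012]
ee_rot: [0.0, 0.653, 0.758, 0.0]
contact_force: [0.3, -0.2, -0.9]
width: 0.463
grip_force: 12.0
```

```bash
python3 -c "
from h import *
st(); mv(.452,.3236,.205,13.8)"
```

```text
t 24.0 tcp [0.435  0.0093 0.2012] az 8.5 tilt 0.0 F [ 0.3 -0.2 -0.9] w 43.6 grip 12.0 j6 -0.21
row [308.3  63.4  -3.8] [ 0.   0.  -5.3] n 8
```

Request:
apply_moves(commands=[[35, 7, -4, 0, 0, -1], [74, 15, -4, 0, 0, -2], [114, 23, -4, 0, 0, -3], [154, 32, -4, 0, 0, -4], [194, 40, -4, 0, 0, -5.3], [234, 48, -4, 0, 0, -5.3], [270, 56, -4, 0, 0, -5.3], [295, 61, -4, 0, 0, -5.3], [308, 63, -4, 0, 0, -5.3], [308, 63, -4, 0, 0, -5.3]])

```text
time_s: 24.85
tcp_pos: [0.4523, 0.3232, 0.2043]
ee_rot: [-0.0, 0.617, 0.787, -0.0]
contact_force: [-0.3, -1.0, -0.8]
width: 0.46
grip_force: 12.0
```

Request:
apply_moves(commands=[[0, 0, 20, 0, 0, 0], [0, 0, 45, 0, 0, 0], [0, 0, 60, 0, 0, 0], [0, 0, 60, 0, 0, 0], [0, 0, 60, 0, 0, 0]])

```text
time_s: 25.27
tcp_pos: [0.4529, 0.3204, 0.1446]
ee_rot: [-0.0, 0.618, 0.786, -0.0]
contact_force: [0.4, 0.2, -0.6]
width: 0.458
grip_force: 12.0
```

```bash
python3 chk.py; python3 -c "
from h import *
mv(.452,.3236,.0987,13.8)"
```

```text
t 25.3 tcp [0.4529 0.3204 0.1446] az 13.7 tilt 0.1 F [ 0.4  0.2 -0.6] w 43.1 grip 12.0 j6 0.31
egg 3409 [0.4514 0.3212 0.1357 0.0209]
rack [0.4616 0.2797] 43.8 1189 0.0009427191846294626
seat 104.0 world d [-1.   4.2  0. ] tool d [ 4.3 -0.   0. ]
row [ 3.  -0.7 46.8] [ 0.  -0.  -0.1] n 2
```

Request:
apply_moves(commands=[[3.5, -0.5, 0, 0, 0, 0], [3.5, -0.5, 15, 0, 0, 0], [3.5, -0.5, 27, 0, 0, 0], [3.5, -0.5, 36, 0, 0, 0], [3.5, -0.5, 41, 0, 0, 0], [3.5, -0.5, 43, 0, 0, 0], [3.5, -0.5, 43, 0, 0, 0], [3.5, -0.5, 43, 0, 0, 0]])

```text
time_s: 25.98
tcp_pos: [0.4518, 0.3248, 0.1015]
ee_rot: [0.0, 0.618, 0.787, 0.0]
contact_force: [0.4, -3.5, 0.6]
width: 0.465
grip_force: 12.0
```

```bash
python3 chk.py; python3 -c "
from h import *
mv(.452,.3236,.0987,13.8)"
```

```text
t 26.0 tcp [0.4518 0.3248 0.1015] az 13.7 tilt 0.0 F [ 0.4 -3.5  0.6] w 43.8 grip 12.0 j6 0.32
egg 3414 [0.4502 0.3256 0.0926 0.0209]
rack [0.4617 0.2787] 43.8 1881 0.0018227488322056888
seat 104.0 world d [ 0.3 -1.2  0. ] tool d [-1.3 -0.   0. ]
row [-1.3 -0.   2.9] [ 0.   0.  -0.1] n 1
```

Request:
apply_moves(commands=[[-1.3, 0, 0, 0, 0, 0], [-1.3, 0, 1, 0, 0, 0], [-1.3, 0, 2, 0, 0, 0], [-1.3, 0, 2.7, 0, 0, 0], [-1.3, 0, 3.2, 0, 0, 0], [-1.3, 0, 3.2, 0, 0, 0]])

```text
time_s: 26.53
tcp_pos: [0.4522, 0.3234, 0.0989]
ee_rot: [0.0, 0.618, 0.787, 0.0]
contact_force: [-1.5, -7.1, 9.8]
width: 0.465
grip_force: 12.0
```

```bash
python3 chk.py
```

```text
t 26.5 tcp [0.4522 0.3234 0.0989] az 13.7 tilt 0.1 F [-1.5 -7.1  9.8] w 43.7 grip 12.0 j6 0.32
egg 3444 [0.4508 0.324  0.09   0.0209]
rack [0.4616 0.2791] 43.7 1973 0.0017051131939936834
seat 104.0 world d [-0.3  0.8  0. ] tool d [ 0.8 -0.1 -0. ]
```

Request:
apply_moves(commands=[[-0.5, 0, -0.3, 0, 0, 0], [-1, 0, -0.3, 0, 0, 0], [-1, 0, -0.3, 0, 0, 0]])

```text
time_s: 26.83
tcp_pos: [0.4523, 0.3227, 0.0989]
ee_rot: [0.0, 0.618, 0.787, 0.0]
contact_force: [-1.1, -3.6, 6.7]
width: 0.458
grip_force: 12.0
```

Request:
apply_moves(commands=[[0, 0, 0, 0, 0, 0], [0, 0, 0, 0, 0, 0], [0, 0, 0, 0, 0, 0], [0, 0, 0, 0, 0, 0], [0, 0, -10, 0, 0, 0], [0, 0, -35, 0, 0, 0], [0, 0, -70, 0, 0, 0], [0, 0, -110, 0, 0, 0], [0, 0, -130, 0, 0, 0], [0, 0, -130, 0, 0, 0]], jaw=0.68)

```text
time_s: 27.67
tcp_pos: [0.4533, 0.3235, 0.2342]
ee_rot: [0.001, 0.618, 0.787, 0.004]
contact_force: [0.1, 0.1, 0.6]
width: 0.676
grip_force: 0.0
```

```bash
python3 seats.py; python3 -c "
from h import *
mv(.6,.075,.3,90)"
```

```text
t 27.7 tcp [0.4533 0.3235 0.2342] az 13.7 tilt 0.5 F [0.1 0.1 0.6] w 63.6 grip 0.0 j6 0.31
rack [0.4619 0.279 ] 43.7 1236
seat 44 [0.4959 0.3115] 128 [0.4963 0.3116 0.0982 0.0291] 0.103
seat 104 [0.4508 0.3247] 1156 [0.4509 0.3235 0.0903 0.0209] 0.113
seat 164 [0.4168 0.2922] 130 [0.4174 0.2919 0.098  0.0285] 0.1026
seat 224 [0.4279 0.2465] 893 [0.4282 0.2459 0.09   0.021 ] 0.1125
seat 344 [0.507  0.2658] 991 [0.5074 0.2648 0.0898 0.0212] 0.1125
row [-275.9   84.6  -68.9] [  0.3   0.1 -76.3] n 11
```

```bash
python3 -c "
from h import *
for n in ['top0','scene0']:
    P=np.load(n+'.npz')['P'].reshape(-1,3)
    m=(P[:,0]>.5)&(P[:,0]<.8)&(P[:,1]>-.1)&(P[:,1]<.34)&(P[:,2]>.135)&(P[:,2]<.5); q=P[m]; print(m.sum())
    for y0 in np.arange(-.1,.34,.04):
        k=q[(q[:,1]>=y0)&(q[:,1]<y0+.04)]
        if len(k)>5: print(y0.round(2),'xmin',np.percentile(k[:,0],2).round(3),'zmax',k[:,2].max().round(3))
"
```

```text
2727
-0.1 xmin 0.717 zmax 0.317
0.1 xmin 0.739 zmax 0.214
0.14 xmin 0.735 zmax 0.229
0.18 xmin 0.735 zmax 0.253
0.22 xmin 0.735 zmax 0.255
0.26 xmin 0.735 zmax 0.232
0.3 xmin 0.687 zmax 0.227
5702
-0.1 xmin 0.722 zmax 0.5
-0.06 xmin 0.797 zmax 0.5
-0.02 xmin 0.797 zmax 0.499
0.02 xmin 0.797 zmax 0.499
0.06 xmin 0.797 zmax 0.499
0.1 xmin 0.736 zmax 0.498
0.14 xmin 0.732 zmax 0.226
0.18 xmin 0.731 zmax 0.252
0.22 xmin 0.732 zmax 0.253
0.26 xmin 0.732 zmax 0.226
0.3 xmin 0.673 zmax 0.222
```

Request:
apply_moves(commands=[[0, 0, -15, 0, 0, -7], [-30, 9, -30, 0, 0, -14], [-62, 19, -45, 0, 0, -21], [-97, 30, -60, 0, 0, -28], [-132, 40, -69, 0, 0, -35], [-167, 51, -69, 0, 0, -42], [-202, 62, -69, 0, 0, -49], [-237, 73, -69, 0, 0, -56], [-262, 81, -69, 0, 0, -63], [-276, 85, -69, 0, 0, -70]])

```text
time_s: 28.55
tcp_pos: [0.601, 0.0718, 0.2956]
ee_rot: [-0.001, 0.053, 0.999, -0.0]
contact_force: [-0.0, 0.5, 0.3]
width: 0.683
grip_force: 0.0
```

Request:
apply_moves(commands=[[0, 0, 0, 0, 0, -6.3], [0, 0, 0, 0, 0, -6.3], [0, 0, 0, 0, 0, -6.3]], jaw=0.6)

```text
time_s: 28.8
tcp_pos: [0.5999, 0.0748, 0.2964]
ee_rot: [-0.001, 0.002, 1.0, -0.0]
contact_force: [0.4, 1.0, 0.2]
width: 0.602
grip_force: 0.0
```

```bash
cat > knob.py <<'E'
from fit import *
import sys
st(); im,P,T,F,f=shot('wrist',sys.argv[1] if len(sys.argv)>1 else None); z=P[...,2]; s=env.sense()
m=(np.hypot(P[...,0]-.641,P[...,1]-.075)<.03)&(z>.10)&(z<.135)&(im.max(-1)<90); p=P[m]; print('knob',m.sum(),p.min(0).round(4),p.max(0).round(4),p.mean(0).round(4))
t=p[p[:,2]>.118]; print(len(t),cv2.minEnclosingCircle(np.ascontiguousarray(t[:,:2],dtype=np.float32)))
m=(np.hypot(P[...,0]-.641,P[...,1]-.075)<.1)&(z<.012)&(z>.003);q=P[m];print('rim',len(q),circ(q,(.641,.075)).round(4),circ(q,(.641,.075),.082)[:2])
E
python3 knob.py w10.png
```

```text
t 28.8 tcp [0.5999 0.0748 0.2964] az 89.8 tilt 0.1 F [0.4 1.  0.2] w 56.6 grip 0.0 j6 -1.5
knob 329 [0.63   0.0629 0.1001] [0.6525 0.087  0.1243] [0.6391 0.0746 0.1177]
234 ((0.64150071144104, 0.07468043267726898), 0.011290890164673328)
rim 40 [0.6428 0.0749 0.0817] [0.64309368 0.07488898]
```

View pics/w10.png

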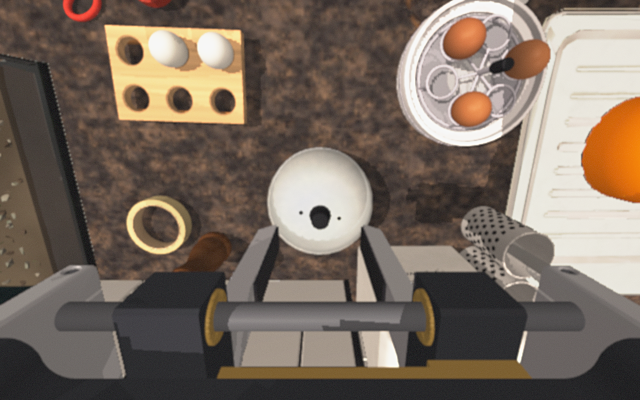

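The knob is at (320,216), both white eggs stand in the board, and the three brown eggs are in alternate seats at (465,37), (527,60) and (470,108). Next I grasp the knob.

Request:
apply_moves(commands=[[-30, 0, 10, 0, 0, 0], [-42, 0, 40, 0, 0, 0], [-43, 0, 80, 0, 0, 0], [-43, 0, 115, 0, 0, 0], [-43, 0, 140, 0, 0, 0], [-43, 0, 155, 0, 0, 0], [-43, 0, 165, 0, 0, 0], [-43, 0, 170, 0, 0, 0], [-43, 0, 170, 0, 0, 0], [-43, 0, 170, 0, 0, 0]])

```text
time_s: 29.68
tcp_pos: [0.6435, 0.075, 0.1284]
ee_rot: [0.001, 0.0, 1.0, 0.0]
contact_force: [-0.9, -0.5, 0.1]
width: 0.6
grip_force: 0.0
```

```bash
python3 knob.py; python3 -c "
from h import *
mv(.643,.0747,.1225,90)"
```

```text
t 29.7 tcp [0.6435 0.075  0.1284] az 90.0 tilt 0.1 F [-0.9 -0.5  0.1] w 56.4 grip 0.0 j6 -1.51
knob 1603 [0.6296 0.0458 0.1   ] [0.6527 0.104  0.135 ] [0.6392 0.0752 0.1189]
1153 ((0.6406846046447754, 0.07490260899066925), 0.029892578721046448)
rim 2 [0.626  0.0768 0.0651] [0.64301639 0.07600083]
row [ 0.6 -0.2  6.2] [ 0.   0.1 -0. ] n 1
```

Request:
apply_moves(commands=[[0, 0, 3, 0, 0, 0], [0, 0, 5, 0, 0, 0], [0, 0, 5.5, 0, 0, 0], [0, 0, 5.5, 0, 0, 0]])

```text
time_s: 30.07
tcp_pos: [0.6431, 0.0747, 0.1218]
ee_rot: [-0.0, -0.0, 1.0, -0.0]
contact_force: [0.4, 0.3, 0.1]
width: 0.598
grip_force: 0.0
```

Request:
apply_moves(commands=[[0, 0, 0, 0, 0, 0], [0, 0, 0, 0, 0, 0], [0, 0, 0, 0, 0, 0], [0, 0, 0, 0, 0, 0], [0, 0, 0, 0, 0, 0], [0, 0, 0, 0, 0, 0], [0, 0, 0, 0, 0, 0], [0, 0, 0, 0, 0, 0]], jaw=0.0, force=45)

```text
time_s: 30.73
tcp_pos: [0.6431, 0.0747, 0.1218]
ee_rot: [-0.0, -0.0, 1.0, -0.0]
contact_force: [-0.1, -0.1, -0.7]
width: 0.244
grip_force: 45.0
```

Request:
apply_moves(commands=[[0, 0, -10, 0, 0, 0], [0, 0, -25, 0, 0, 0], [0, 0, -50, 0, 0, 0], [0, 0, -80, 0, 0, 0], [0, 0, -110, 0, 0, 0], [0, 0, -140, 0, 0, 0], [0, 0, -155, 0, 0, 0], [0, 0, -155, 0, 0, 0], [0, 0, -155, 0, 0, 0]])

```text
time_s: 31.48
tcp_pos: [0.6431, 0.0748, 0.2771]
ee_rot: [0.0, -0.0, 1.0, 0.0]
contact_force: [-0.1, -0.0, -1.8]
width: 0.247
grip_force: 45.0
```

```bash
cat > dome.py <<'E'
from fit import *
import sys
# rim of the held dome; zr = expected rim height
st(); im,P,T,F,f=shot('wrist',sys.argv[1] if len(sys.argv)>1 else None); z=P[...,2]; s=env.sense(); t=s['tcp_pos']; zr=t[2]-.1225
r=np.hypot(P[...,0]-t[0],P[...,1]-t[1])
m=(r<.095)&(r>.070)&(z>zr-.012)&(z<zr+.012); q=P[m]; print('rim',len(q),q[:,2].min().round(4),'zr',round(zr,4)); 
if len(q)>20: print(circ(q,t,.082)[:2].round(4),circ(q,t).round(4))
m=(r<.085)&(z>zr+.015)&(z<zr+.096)&(im.max(-1)>100); q=P[m]
# fit tilt-free surface of revolution centre: slices
for a in (.02,.04,.06):
    k=q[abs(q[:,2]-zr-a)<.008]
    if len(k)>30: print('slice',a,len(k),circ(k,t).round(4))
r=np.hypot(P[...,0]-.4612,P[...,1]-.2777); m=(r<.11)&(r>.08)&(abs(z-.062)<.003)&(im.max(-1)>60); q=P[m]
if len(q)>50: print('lip',len(q),circ(q,(.461,.277)).round(4),circ(q,(.461,.277),.0895)[:2].round(4))
E
python3 dome.py w11.png
```

```text
t 31.5 tcp [0.6431 0.0748 0.2771] az 90.0 tilt 0.0 F [-0.1 -0.  -1.8] w 23.2 grip 45.0 j6 -1.51
rim 8 0.1548 zr 0.1532
slice 0.04 281 [0.6426 0.0742 0.0803]
slice 0.06 1545 [0.6421 0.0743 0.0754]
lip 1347 [0.462  0.2771 0.0892] [0.4616 0.2772]
```

View pics/w11.png

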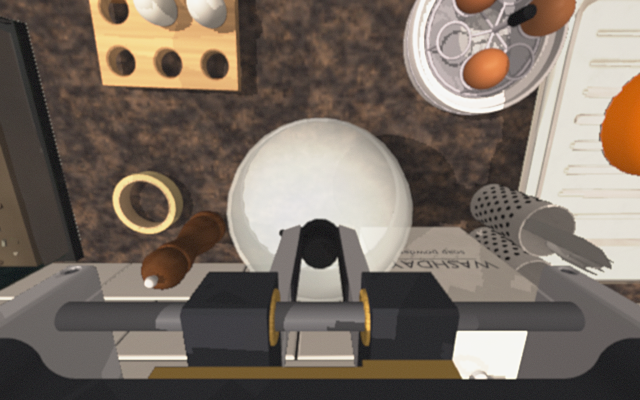

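Request:
apply_moves(commands=[[15, 8, 0, 0, 0, 0], [40, 33, 0, 0, 0, 0], [65, 62, 0, 0, 0, 0], [88, 92, 0, 0, 0, 0], [111, 122, 0, 0, 0, 0], [134, 150, 0, 0, 0, 0], [155, 175, 0, 0, 0, 0], [170, 193, 0, 0, 0, 0], [178, 201, 0, 0, 0, 0], [180.5, 203, 0, 0, 0, 0]])

```text
time_s: 32.37
tcp_pos: [0.4613, 0.2786, 0.2757]
ee_rot: [-0.001, -0.001, 1.0, -0.0]
contact_force: [-0.1, -0.4, -1.4]
width: 0.25
grip_force: 45.0
```

Request:
apply_moves(commands=[[0, 0, 0, 0, 0, 0], [0, 0, 10, 0, 0, 0], [0, 0, 10, 0, 0, 0], [0, 0, 10, 0, 0, 0]])

```text
time_s: 32.7
tcp_pos: [0.463, 0.2767, 0.2657]
ee_rot: [-0.001, 0.0, 1.0, -0.0]
contact_force: [-0.9, 0.7, -1.6]
width: 0.246
grip_force: 45.0
```

```bash
python3 dome.py; python3 -c "
from h import *
mv(.4625,.2778,.18,90)"
```

```text
t 32.7 tcp [0.463  0.2767 0.2657] az 89.9 tilt 0.1 F [-0.9  0.7 -1.6] w 23.1 grip 45.0 j6 -1.1
rim 7 0.1451 zr 0.1438
slice 0.04 336 [0.4627 0.2762 0.0805]
slice 0.06 1801 [0.462  0.2762 0.0749]
lip 483 [0.4654 0.2778 0.0931] [0.4615 0.2779]
row [ 0.4  1.  86.3] [-0.  -0.1 -0. ] n 3
```

Request:
apply_moves(commands=[[0.5, 1.2, 10, 0, 0, 0], [0.5, 1.2, 25, 0, 0, 0], [0.5, 1.2, 40, 0, 0, 0], [0.5, 1.2, 55, 0, 0, 0], [0.5, 1.2, 68, 0, 0, 0], [0.5, 1.2, 78, 0, 0, 0], [0.5, 1.2, 82, 0, 0, 0], [0.5, 1.2, 82, 0, 0, 0], [0.5, 1.2, 82, 0, 0, 0]])

```text
time_s: 33.5
tcp_pos: [0.4623, 0.2789, 0.1852]
ee_rot: [0.0, -0.0, 1.0, 0.0]
contact_force: [-0.1, -0.0, -0.7]
width: 0.246
grip_force: 45.0
```

```bash
python3 dome.py
```

```text
t 33.5 tcp [0.4623 0.2789 0.1852] az 90.0 tilt 0.0 F [-0.1 -0.  -0.7] w 23.1 grip 45.0 j6 -1.1
rim 1492 0.051 zr 0.063
[0.4533 0.2775] [0.4629 0.278  0.0902]
slice 0.04 356 [0.4621 0.2785 0.0806]
slice 0.06 1782 [0.4615 0.2785 0.075 ]
lip 1239 [0.4626 0.2779 0.0902] [0.4618 0.2779]
```

Centred within 1 mm. Lowering gently.

Request:
apply_moves(commands=[[0, -0.6, 3, 0, 0, 0], [0, -0.6, 6, 0, 0, 0], [0, -0.6, 9, 0, 0, 0], [0, -0.6, 11, 0, 0, 0], [0, -0.6, 12.5, 0, 0, 0], [0, -0.6, 13.2, 0, 0, 0], [0, -0.6, 13.6, 0, 0, 0], [0, -0.6, 13.6, 0, 0, 0]])

```text
time_s: 34.22
tcp_pos: [0.4622, 0.2784, 0.1717]
ee_rot: [0.0, -0.0, 1.0, 0.0]
contact_force: [-1.7, -0.9, 3.5]
width: 0.244
grip_force: 45.0
```

```bash
python3 dome.py
```

```text
t 34.2 tcp [0.4622 0.2784 0.1717] az 90.0 tilt 0.0 F [-1.7 -0.9  3.5] w 23.0 grip 45.0 j6 -1.1
rim 1269 0.0426 zr 0.0492
[0.4565 0.2775] [0.4662 0.2777 0.0903]
slice 0.04 353 [0.462  0.2779 0.0807]
slice 0.06 1723 [0.4613 0.2779 0.0752]
lip 1524 [0.462  0.2778 0.0896] [0.4619 0.2778]
```

Contact came at exactly the expected height, .1717 m. I release and retreat.

Request:
apply_moves(commands=[[0, 0, -0.2, 0, 0, 0], [0, 0, -0.2, 0, 0, 0], [0, 0, -0.2, 0, 0, 0], [0, 0, -0.2, 0, 0, 0], [0, 0, -10, 0, 0, 0], [0, 0, -35, 0, 0, 0], [0, 0, -70, 0, 0, 0], [0, 0, -105, 0, 0, 0], [0, 0, -130, 0, 0, 0], [0, 0, -130, 0, 0, 0]], jaw=0.6)

```text
time_s: 35.1
tcp_pos: [0.463, 0.2788, 0.3075]
ee_rot: [0.004, -0.0, 1.0, 0.002]
contact_force: [-0.0, 1.3, 0.8]
width: 0.599
grip_force: 0.0
```

Request:
apply_moves(commands=[[0, -40, 0, 0, 0, 0], [0, -80, 0, 0, 0, 0], [0, -120, 0, 0, 0, 0], [0, -150, 0, 0, 0, 0], [0, -150, 0, 0, 0, 0], [0, -150, 0, 0, 0, 0]])

```text
time_s: 35.6
tcp_pos: [0.4621, 0.1272, 0.3015]
ee_rot: [0.0, 0.001, 1.0, 0.0]
contact_force: [-0.3, 0.8, 0.5]
width: 0.599
grip_force: 0.0
```

```bash
python3 -c "
from fit import *
st()
im,P,T,F,f=shot('scene','s2.png'); cv2.imwrite('pics/s2c.png',cv2.resize(im[120:340,180:480,::-1],None,fx=2.5,fy=2.5))
for n in ('scene','wrist'):
    im,P,T,F,f=shot(n); z=P[...,2]; r=np.hypot(P[...,0]-.4625,P[...,1]-.2775)
    for zz in (.08,.1,.12):
        m=(r<.09)&(abs(z-zz)<.006)
        if m.sum()>50: print(n,zz,m.sum(),circ(P[m],(.4625,.2775)).round(4))
    m=(r<.018)&(z>.165)&(z<.18); print('knob top',m.sum(),np.median(P[m],0).round(4),(np.linalg.lstsq(np.c_[P[m][:,:2]-[.4625,.2775],np.ones(m.sum())],z[m],rcond=None)[0]).round(3))
"
```

```text
t 35.6 tcp [0.4621 0.1272 0.3015] az 89.9 tilt 0.0 F [-0.3  0.8  0.5] w 56.3 grip 0.0 j6 -1.38
scene 0.08 295 [0.4634 0.2765 0.0814]
scene 0.1 336 [0.4634 0.2768 0.079 ]
scene 0.12 356 [0.4634 0.2768 0.0714]
knob top 50 [0.4603 0.2706 0.1703] [0.125 0.185 0.171]
wrist 0.08 195 [0.4618 0.2781 0.0817]
wrist 0.1 468 [0.4618 0.278  0.079 ]
wrist 0.12 1182 [0.4618 0.2781 0.0716]
knob top 399 [0.4604 0.2756 0.1724] [0.059 0.149 0.172]
```

View pics/s2c.png

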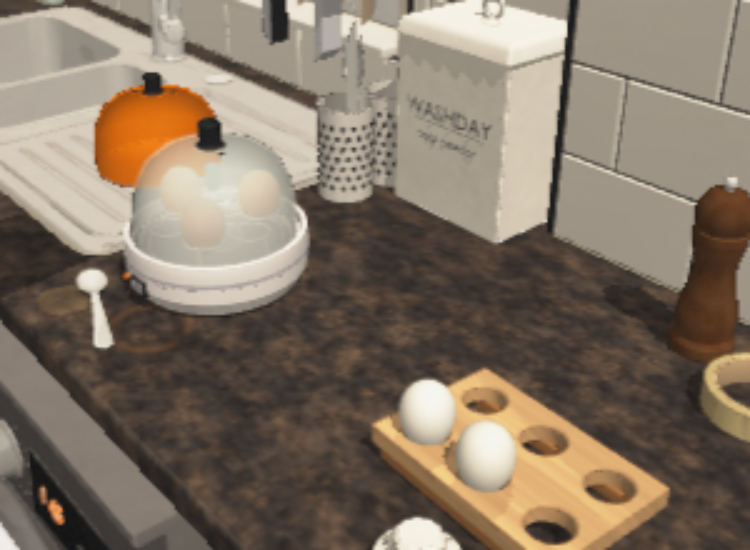

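The dome sits level on the base: the slice centres agree at every height, and the knob is at (208,132). Three upright eggs show inside it, and the white eggs stand in the board at (427,410) and (487,455). Handing in.

```bash
python3 -c "
from workcell import env
print(env.job_done())"
```

```text
the job is handed in; nothing more can be done
None
```

The job is handed in at about 36 s of robot time: the rack is in the pan, the three brown eggs stand in alternate seats, the dome sits level on the ledge, and the white eggs are still in the board. The hand-in returned no verdict.

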